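# Tip a lift valve block over the bench stop and fit its cover

## Task

Lift the aluminium valve block out of the drip tray, stand it on end on the bench close in front of the steel stop bar with its back to the bar and its ported face turned away from the landing pad, let go, and push its top so that it tips over the bar and lies on the pad, ported face up. Then take it again, lay it lengthwise in the cradle between the two end cheeks, ported face still up, and press it down firmly, and only then lay the steel cover plate squarely on the ported face, boss up, and press that down firmly too. Let go of everything and do not disturb the bottle, the can, the jar or the wrench.

Things in the scene. Friction and masses are not known exactly. Their poses are not given: they have to be found in the camera images.
- block_center (a point): Centre of the valve block: plain solid aluminium, 56 mm (own x) by 58 mm (own y) by 112 mm (own z), 0.6 to 0.9 kg. It starts standing on end in the tray, own z up. Own +x points out of its ported face (two round black ports in steel rings and four small bolt holes, all flush); the opposite face (-x) is its plain back; the side faces (+-y) are plain.
- cover_center (a point): Centre of the steel cover: a flange plate 112 mm (own x) by 58 mm (own y) by 8 mm with, in the middle of its top, an upright boss 40 mm (own x) by 28 mm (own y) by 30 mm high; 38 mm high overall, 0.2 kg. Own z points up; this point is 19 mm above its underside. It lies flat in the tray, boss up. Either way round fits the block.
- tray: Fixed shallow steel drip tray, 260 mm (own x) by 190 mm (own y), walls 15 mm high and 3 mm thick; origin at the centre of its underside on the bench; its inner floor is about 3 mm above the bench. Block and cover lie in it, one nearer the robot and one farther; which is which varies.
- stop_edge (a point): Middle of the top near edge of the fixed stop bar, 12 mm above the bench. The bar's upright front face is 12 mm high and 150 mm long (own y). Own +x points over the landing pad, the direction in which the block is tipped; z up. In front of the bar (own x negative) is bare bench.
- stop: The whole fixed stop, a slab 160 mm (own x) by 150 mm (own y), 12 mm high: steel bar along its near side, black rubber landing pad flush behind; origin at the centre of its underside. A block pushed near its top heels over the bar, passes its balance at about 35 degrees and falls onto the pad, its foot end overhanging the bar a little. Tray lies between stop and cradle; either may be on the left.
- cradle_floor (a point): Centre of the floor of the fixed grey cradle, 10 mm above the bench. Base plate 156 mm (own x) by 100 mm (own y); at both ends (+-x) an upright cheek 12 mm thick, 22 mm higher than the floor, with 132 mm clear between them; the long sides are open. The block lies with its length along own x, either way round, in the middle.
- oil_bottle: Bystander: standing grey oil bottle, 76 mm across, 200 mm high; origin at its underside.
- spray_can: Bystander: standing can, 56 mm across, 150 mm high; origin at its underside.
- grease_jar: Bystander: standing jar, 70 mm across, 80 mm high; origin at its underside.
- wrench: Bystander: wrench lying flat, 190 mm long (own x), at the outer right of the work; origin at the underside of its middle.

How it is judged:
By the outcome, as a careful person would: the job done as asked, in the order asked, and still so for the second after the job is handed in, with the robot touching nothing.
It also fails if it takes over 72 s, if anything falls off the work surface, if the arm or the gripper's body presses on something with over 40 N, if the wrist force passes 120 N, or if a joint passes its speed limit or range.

## Robot

A 7-joint arm with a two-finger parallel gripper is mounted at the origin on the work surface. World frame = base frame: x ahead of the robot, y to its left, z up, the work surface at z = 0. Lengths are in mm, angles in rad, forces in N, time in s.
With the tool pointing down it reaches from about 400 to 900 mm from the base axis. Payload 5.6 kg.
Tool frame: the origin (TCP) lies midway between the tips of the shut fingers; the grasp point (between the pads) lies 19 mm behind it (robot.grasp_offset is the distance from the TCP to the grasp point, in mm); z points along the fingers, y is the line along which they close (so a half turn about z gives the same grasp; the last joint's range is limited). The gripper opens to 92 mm and grips with 3 to 60 N. Pads are 20 mm wide; open, the fingers measure 128 mm over their backs; the gripper's body (75 mm by 189 mm) begins 69 mm behind the grasp point.
Start: joints at [-1.311, 0.468, -0.012, 1.603, 0.006, 1.071, -0.056], TCP at [193.867, 620.423, 214.592] pointing down, gripper open.
Joint ranges: [-2.53, 2.53], [-0.31, 2.02], [-1.57, 1.55], [0.28, 2.44], [-1.29, 4.43], [0.15, 1.84], [-2.92, 2.92]. Speed limits (rad/s): [2.57, 2.57, 3.14, 3.14, 3.14, 3.14, 3.14].

## Interface

Orientations are given as a unit quaternion [x, y, z, w].
In Python, from bench import state, cams, workorder, robot gives the robot as it stands.
- The arm moves only by the tool carry_out, never from a script. Its argument "steps" is one flat list of numbers, 6 for each row, row after row: the shift along the world's x, y, z each as a share of 0.6 m, from -1 to 1, then the turn, a rotation vector about the world's x, y, z each as a share of 30 degrees, from -1 to 1. A call has 1 to 10 rows; each row is the pose to reach, as a shift and turn from the pose commanded when the call began; what a row does not reach only later rows make up. A row lasts 1/12 s, in which the tool goes at most 41.7 mm and 7.16 degrees, less where a joint would pass 70% of its speed; a pose out of reach is approached as far as the arm can. A call with a number of a shift or a turn outside -1 to 1 is refused whole. A call with a gripper value outside its range is refused whole. "gripper" is the finger opening in mm, from 0 to 91.9, set as the call begins (left out, the last holds). The fingers move at their own pace and stop on an object; "newtons" is the grip in N (left out, the last holds). Time passes only in rows, so rows that repeat a pose let the fingers close. It gives the time, the measured TCP pose, the force, the opening and the grip force at its end, in the units of the state.
- state(): the state, without advancing time (a new reading comes with each control period).
- cams.get_image(name): name is "scene" or "top" or "wrist"; returns a dict with "image" (384x512x3 uint8, red, green, blue), "mtx" (3x3 intrinsics, pixels), "k1" (the pictures are not rectified: a ray, as slopes to the right and down, at radius r is drawn at 1 + k1 r^2 times it, then the intrinsics apply), "R" (3x3) and "t" (3): a world point X has camera coordinates R X + t. Camera axes: x right, y down, z forward; pixel columns grow to the right and rows downward; lengths in mm; the calibration is good to about 2 mm. A picture is of the moment at which its call begins. There is no depth.
- workorder.hand_in(): hands the job in; it is judged then, once.
The state is a dict: "t": time; "joint_positions": joint angles; "joint_velocities": joint speeds; "effort": joint torques, N m; "tcp_pos": TCP position; "tcp_rot": TCP orientation; "ft_force": force on the tool from outside, world axes, zero at the start; "torque": the same for the moment, N m; "opening": finger opening in mm; "grasp_force": force on a finger pad.
Only numpy, scipy, OpenCV 4.12 (cv2) and the standard library are available. Lean on these libraries where they do the work, as an engineer would, in place of code of your own. Each camera call takes 0.05 s, during which the arm holds its last target. There are 200 camera calls.

## Working session

There is one attempt and no reset: what is moved stays moved. The work goes in short steps, Python scripts to look and compute and a tool call to move; the robot and the scene stay as the last step left them, time stands still between calls to the robot, and variables do not carry over. Pictures are saved under pics/ and viewed, at most 10 in all, crops included, and the job is handed in when it is done.

Besides the shell and the picture viewer there is one more tool, called after "Emit:" in YAML: its name, and indented under it one key for each argument. carry_out: Moves the arm, as the interface text tells. Its arguments: {"type":"object","properties":{"steps":{"type":"array"},"gripper":{"type":"number"},"newtons":{"type":"number"}},"required":["steps"]}

```bash
mkdir -p pics; ls; cat > h.py <<'E'
import numpy as np, cv2
from bench import state, cams, workorder, robot
def shot(name, fn=None):
    d=cams.get_image(name)
    d={k:(np.array(v) if k!='k1' else float(v)) for k,v in d.items()}
    if fn: cv2.imwrite('pics/'+fn, d['image'][:,:,::-1]); np.save('pics/'+fn[:-4]+'.npy',d,allow_pickle=True)
    return d
def load(fn): return np.load('pics/'+fn+'.npy',allow_pickle=True).item()
def slopes(d,px):
    px=np.atleast_2d(np.array(px,float)); K=d['mtx']
    q=np.c_[(px[:,0]-K[0,2])/K[0,0],(px[:,1]-K[1,2])/K[1,1]]
    return cv2.undistortPoints(px.reshape(-1,1,2),K.astype(float),np.array([d['k1'],0,0,0.])).reshape(-1,2)
def onplane(d,px,z):
    s=slopes(d,px); R,t=d['R'],d['t']; c=-R.T@t
    r=(R.T@np.c_[s,np.ones(len(s))].T).T
    return c+r*((z-c[2])/r[:,2])[:,None]
def proj(d,X):
    X=np.atleast_2d(np.array(X,float))
    return cv2.projectPoints(X,cv2.Rodrigues(d['R'].astype(float))[0],d['t'].astype(float),d['mtx'].astype(float),np.array([d['k1'],0,0,0.]))[0].reshape(-1,2)
E
python3 - <<'E'
from h import *
a=shot('scene','s0.png');b=shot('top','t0.png')
for d in(a,b): print(-d['R'].T@d['t'],d['k1'],d['mtx'][0],d['R'][2])
print(state())
E
```

```text
pics
[1147.35686454  817.53300041  814.08493873] -0.12663399388825403 [409.61599067   0.         258.02869708] [-0.41441685 -0.70409484 -0.57663604]
[ 495.89583342  -46.46230569 1102.47078785] -0.10208443324588139 [362.42672943   0.         248.8779694 ] [ 0.11189318 -0.00477004 -0.99370879]
{'t': 0.1, 'joint_positions': array([-1.31100642,  0.4682613 , -0.0115866 ,  1.60349341,  0.0060077 ,
        1.07141797, -0.05628012]), 'joint_velocities': array([ 0.00118433, -0.00095746, -0.00026287, -0.00238848, -0.00083418,
       -0.0007413 ,  0.0003158 ]), 'effort': array([ 1.02305057e-03, -5.21650600e+01, -1.25552554e-02, -2.44369161e+01,
       -5.67731273e-02,  1.40130377e-02,  5.59388286e-05]), 'tcp_pos': array([193.74358194, 619.92063718, 213.76943172]), 'tcp_rot': array([ 1.50844698e-01,  9.88557171e-01, -7.71169326e-04, -5.33863534e-05]), 'ft_force': array([0.04704596, 0.69618561, 0.73444782]), 'torque': array([-0.00802444, -0.03499253,  0.01112234]), 'grasp_force': 0.0, 'opening': 91.66805165896372}
```

View pics/s0.png

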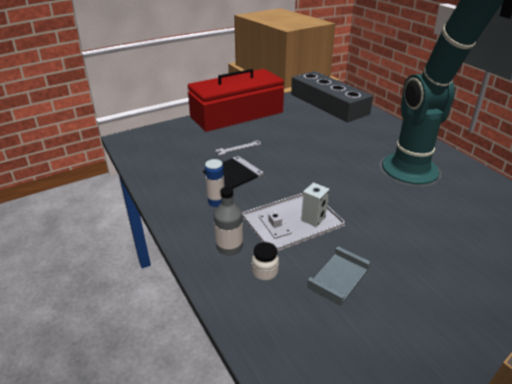

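View pics/t0.png

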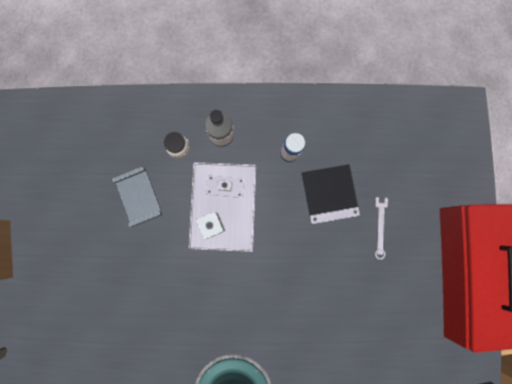

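The scene view shows block (315,205) and cover (272,220) in the tray, the cradle at (340,275), the stop at (240,173), the jar, bottle and can on the far side. The top view has the tray in the middle, with the cradle at (137,197) and the stop at (330,195), bar on the robot side. I'll zoom in on the details.

```bash
python3 - <<'E'
from h import *
a=load('s0')['image'];b=load('t0')['image']
r=lambda im,s:cv2.resize(im,s,interpolation=cv2.INTER_CUBIC)
A=r(a[135:305,200:380],(318,300))
A=r(a[175:240,285:345],(277,300)); C=r(b[155:255,110:260],(450,300)); D=r(b[155:255,180:260],(240,300)); E=r(b[155:235,290:370],(300,300)); F=r(a[240:305,300:375],(346,300))
top=np.hstack([A,C]); bot=np.hstack([E,F])
W=max(top.shape[1],bot.shape[1])
p=lambda i:np.pad(i,((0,0),(0,W-i.shape[1]),(0,0)))
cv2.imwrite('pics/z1.png',np.vstack([p(top),p(bot)])[:,:,::-1])
print(proj(load('s0'),[[194,620,214],[0,0,0]]),proj(load('t0'),[[194,620,214],[0,0,0]]))
E
```

```text
[[564.31838509 237.0676766 ]
 [409.91534377 168.12253899]] [[-12.64338035 343.74904726]
 [232.64052483 393.26618359]]
```

View pics/z1.png

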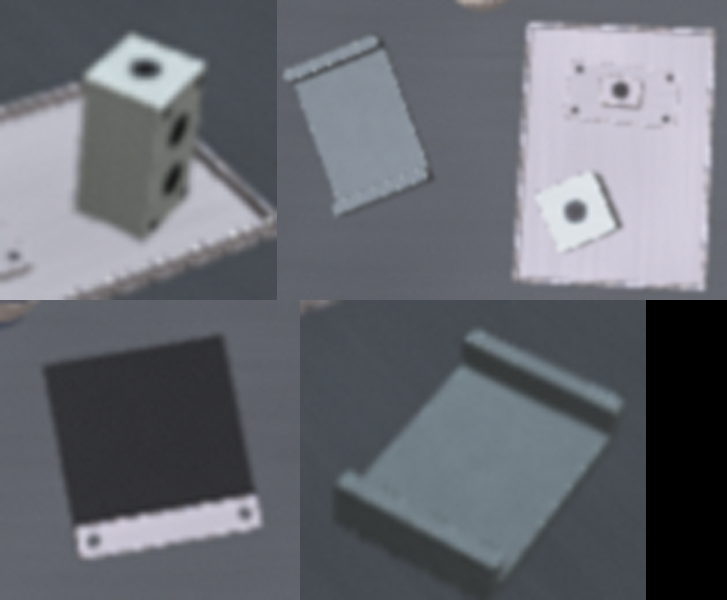

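The zooms show ports on the block's face that points right in the scene view (world −x, +y). They also show the cover's four bolt holes, the bar with its two screws and the two cradle cheeks. Next I'll measure from the masks.

```bash
cat > m0.py <<'E'
from h import *
t=load('t0');im=t['image'].astype(int)
def px(x,y): return im[y-1:y+2,x-1:x+2].mean((0,1)).round()
print('colors block',px(203,222),'tray',px(235,230),'pad',px(330,190),'bar',px(335,215),'cradle',px(137,195),'bench',px(280,220),'cheek',px(128,175))
E
python3 m0.py
```

```text
colors block [220. 225. 230.] tray [207. 202. 217.] pad [50. 50. 54.] bar [200. 195. 209.] cradle [136. 146. 155.] bench [ 99. 102. 109.] cheek [125. 133. 141.]
```

```bash
cat > m0.py <<'E'
from h import *
t=load('t0');im=cv2.resize(t['image'],None,fx=4,fy=4,interpolation=cv2.INTER_CUBIC).astype(int)
def full(q): return (np.asarray(q,float)+.5)/4-.5
def comp(mask,box):
    m=np.zeros(mask.shape,np.uint8);x0,y0,x1,y1=[4*v for v in box];m[y0:y1,x0:x1]=mask[y0:y1,x0:x1]
    m=cv2.morphologyEx(m,cv2.MORPH_OPEN,np.ones((5,5),np.uint8))
    c=max(cv2.findContours(m,cv2.RETR_EXTERNAL,cv2.CHAIN_APPROX_NONE)[0],key=cv2.contourArea)
    return c.reshape(-1,2)
def rect(c,z):
    P=onplane(t,full(c),z)[:,:2].astype(np.float32)
    (cx,cy),(w,h),a=cv2.minAreaRect(P); 
    return [round(v,1) for v in (cx,cy,w,h,a)]
R,G,B=im[...,0],im[...,1],im[...,2]
V=im.sum(2)/3
blk=((V>195)&(G-R>1)).astype(np.uint8)
print('block',rect(comp(blk,(190,205,228,245)),115))
pad=(V<75).astype(np.uint8); print('pad',rect(comp(pad,(295,160,365,222)),12))
bar=(V>150).astype(np.uint8); print('bar',rect(comp(bar,(300,200,365,230)),12))
cr=(V>120).astype(np.uint8); 
c=comp(cr,(105,160,170,235)); print('cradle z10',rect(c,10),'z32',rect(c,32))
tr=(V>150).astype(np.uint8); print('tray z15',rect(comp(tr,(180,155,262,257)),15))
# cover holes
g=cv2.GaussianBlur(V[4*170:4*203,4*200:4*250].astype(np.float32),(0,0),2)
mn=(g==cv2.erode(g,np.ones((25,25))))&(g<185)
q=np.argwhere(mn)[:,::-1]+[800,680]
for k in q: print('min',full(k).round(1),onplane(t,full(k),11)[0].round(1),V[k[1],k[0]])
E
python3 m0.py
```

```text
block [501.4, 57.6, 58.4, 56.1, 23.4]
pad [609.3, -296.2, 131.9, 152.1, 9.5]
bar [529.0, -310.5, 26.8, 151.6, 9.4]
cradle z10 [583.0, 289.1, 141.1, 108.1, 21.7] z32 [581.2, 282.4, 138.2, 105.9, 21.7]
tray z15 [558.7, 28.4, 193.1, 262.6, 87.4]
min [210.4 177.6] [645.6  65.2  11. ] 121.66666666666667
min [240.6 180.4] [636.7 -26.7  11. ] 130.0
min [231.4 183.4] [627.6   1.3  11. ] 171.66666666666666
min [224.4 184.6] [623.9  22.6  11. ] 76.0
min [229.9 190.1] [607.1   5.9  11. ] 161.66666666666666
min [208.9 191.1] [604.3  69.5  11. ] 127.66666666666667
min [239.1 194.1] [594.8 -22.1  11. ] 127.0
```

Emit:
carry_out:
  steps: [0.25,-0.5,0,0,0,-0.8,0.25,-0.5,0,0,0,-0.8,0.25,-0.5,0,0,0,-0.8,0.25,-0.5,0,0,0,-0.8,0.25,-0.5,0,0,0,-0.8,0.25,-0.5,0,0,0,-0.8,0.25,-0.5,0,0,0,-0.8,0.25,-0.5,0,0,0,-0.8,0.25,-0.5,0,0,0,-0.8]
  gripper: 91.9

```text
t: 0.85
tcp_pos: [347.2, 313.1, 214.5]
tcp_rot: [0.358, 0.934, -0.001, 0.001]
ft_force: [0.4, -0.3, 0.1]
opening: 91.9
grasp_force: 0.0
```

Emit:
carry_out:
  steps: [0.2625,-0.438,0,0,0,-0.843,0.2625,-0.438,0,0,0,-0.843,0.2625,-0.438,0,0,0,-0.843,0.2625,-0.438,0,0,0,-0.843,0.2625,-0.438,0,0,0,-0.843,0.2625,-0.438,0,0,0,-0.843,0.2625,-0.438,0,0,0,-0.843,0.2625,-0.438,0,0,0,-0.843,0.2625,-0.438,0,0,0,-0.843,0.2625,-0.438,0,0,0,-0.843]

```text
t: 1.68
tcp_pos: [501.2, 57.2, 214.2]
tcp_rot: [0.55, 0.835, -0.0, -0.0]
ft_force: [-0.0, 0.4, -0.3]
opening: 92.0
grasp_force: 0.0
```

```bash
cat > st.py <<'E'
from h import *
from scipy.spatial.transform import Rotation as Ro
s=state();M=Ro.from_quat(s['tcp_rot']).as_matrix()
print('t',round(s['t'],2),'tcp',s['tcp_pos'].round(1),'yawY',round(np.degrees(np.arctan2(M[1,1],M[0,1])),2),'z',M[:,2].round(3),'F',s['ft_force'].round(1),'open',round(s['opening'],1),'grip',round(s['grasp_force'],1),'j',s['joint_positions'].round(2))
E
python3 st.py; python3 -c "
from h import *
shot('wrist','w1.png')"
```

```text
t 1.68 tcp [501.2  57.2 214.2] yawY 23.24 z [-0.001 -0.    -1.   ] F [-0.   0.4 -0.3] open 92.0 grip 0.0 j [-0.59  0.23  0.47  1.98 -0.12  0.96  0.35]
```

View pics/w1.png

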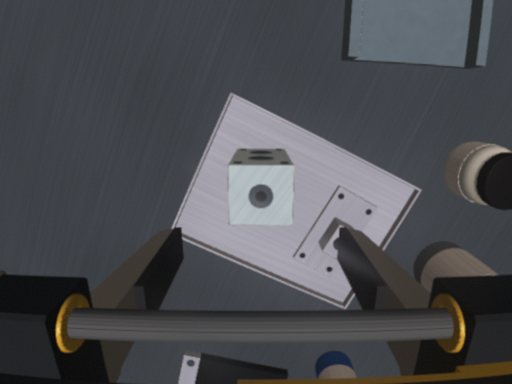

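Wrist view: the block top (228–294, 165–225) is centred between the fingers and square to them. The ported face is on the upper side, as measured. I'll go down and grip.

Emit:
carry_out:
  steps: [0,0,-0.06,0,0,0,0,0,-0.12,0,0,0,0,0,-0.18,0,0,0,0,0,-0.22,0,0,0,0,0,-0.24,0,0,0,0,0,-0.24,0,0,0]

```text
t: 2.23
tcp_pos: [499.0, 58.9, 68.3]
tcp_rot: [0.548, 0.836, -0.002, -0.002]
ft_force: [0.6, 0.0, 1.4]
opening: 91.8
grasp_force: 0.0
```

Emit:
carry_out:
  steps: [0,0,0,0,0,0,0,0,0,0,0,0,0,0,0,0,0,0,0,0,0,0,0,0,0,0,0,0,0,0,0,0,0,0,0,0,0,0,0,0,0,0,0,0,0,0,0,0]
  gripper: 50
  newtons: 45

```text
t: 2.9
tcp_pos: [501.7, 57.7, 71.5]
tcp_rot: [0.549, 0.836, 0.001, 0.0]
ft_force: [-2.3, -0.0, 7.5]
opening: 57.7
grasp_force: 45.0
```

Emit:
carry_out:
  steps: [0,0,0.02,0,0,0,0,0,0.05,0,0,0,0,0,0.09,0,0,0,0,0,0.13,0,0,0,0,0,0.15,0,0,0,0,0,0.15,0,0,0]

```text
t: 3.4
tcp_pos: [502.4, 57.7, 163.0]
tcp_rot: [0.549, 0.836, 0.002, 0.001]
ft_force: [0.3, 0.8, -7.2]
opening: 57.7
grasp_force: 44.9
```

Emit:
carry_out:
  steps: [0,-0.02,0,0,0,0.08,-0.002,-0.05,0,0,0,0.2,-0.004,-0.09,0,0,0,0.35,-0.006,-0.13,0,0,0,0.5,-0.008,-0.17,0,0,0,0.7,-0.0094,-0.2087,0,0,0,0.8467,-0.0094,-0.2087,0,0,0,0.8467]

```text
t: 3.98
tcp_pos: [493.7, -73.4, 159.4]
tcp_rot: [0.354, 0.935, -0.002, -0.001]
ft_force: [0.9, -0.7, -7.5]
opening: 57.4
grasp_force: 44.9
```

Emit:
carry_out:
  steps: [0,-0.02,0,0,0,0.08,-0.002,-0.05,0,0,0,0.2,-0.004,-0.09,0,0,0,0.35,-0.006,-0.13,0,0,0,0.5,-0.008,-0.17,0,0,0,0.7,-0.0094,-0.2087,0,0,0,0.8467,-0.0094,-0.2087,0,0,0,0.8467]

```text
t: 4.57
tcp_pos: [488.0, -198.5, 159.5]
tcp_rot: [0.14, 0.99, -0.002, -0.001]
ft_force: [-0.5, -0.6, -6.9]
opening: 57.7
grasp_force: 44.9
```

Emit:
carry_out:
  steps: [0,-0.02,0,0,0,0.08,-0.002,-0.05,0,0,0,0.2,-0.004,-0.09,0,0,0,0.35,-0.006,-0.13,0,0,0,0.5,-0.008,-0.17,0,0,0,0.7,-0.0095,-0.2087,0,0,0,0.8467,-0.0095,-0.2087,0,0,0,0.8467,-0.0095,-0.2087,0,0,0,0.8467,-0.0095,-0.2087,0,0,0,0.8467]

```text
t: 5.32
tcp_pos: [483.4, -316.8, 159.0]
tcp_rot: [-0.083, 0.997, 0.001, -0.001]
ft_force: [-0.3, 0.4, -7.6]
opening: 57.8
grasp_force: 44.9
```

```bash
python3 st.py; python3 - <<'E'
from h import *
w=shot('wrist','w2.png'); t=shot('top','t2.png')
a=w['image']; b=cv2.resize(t['image'][150:260,270:380],(288*1,288))
b=np.pad(b,((0,96),(0,0),(0,0)))
cv2.imwrite('pics/z2.png',np.hstack([a,b])[:,:,::-1])
E
```

```text
t 5.32 tcp [ 483.4 -316.8  159. ] yawY 99.48 z [-0.003  0.002 -1.   ] F [-0.3  0.4 -7.6] open 57.8 grip 44.9 j [ 0.27  0.42  0.32  1.85 -0.16  0.9   2.4 ]
```

View pics/z2.png

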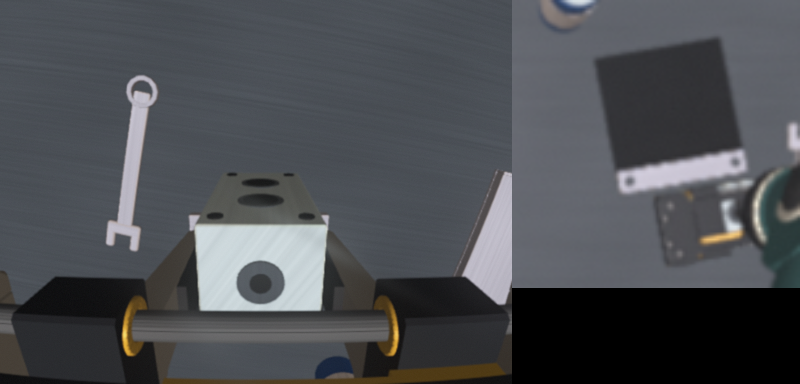

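Wrist view: the ported face is turned toward the robot, away from the pad. The bar ends show at (190,220) and (327,220) behind the block. I'll check the bar position from this view before lowering.

```bash
python3 - <<'E'
from h import *
w=load('w2');V=w['image'].mean(2)
m=((V>150)).astype(np.uint8)
for x0,x1 in((184,198),(326,334)):
    sub=m[200:245,x0:x1]; q=np.argwhere(sub)[:,::-1]+[x0,200]
    print(q.min(0),q.max(0)); 
    c=q[np.argmin(q[:,1])]
    print(onplane(w,[q.min(0),[q[:,0].max(),q[:,1].min()],[q[:,0].min(),q[:,1].max()],q.max(0)],12).round(1).tolist())
o=np.array([515.9,-312.7]);e=np.array([.986,.165]);n=np.array([-.165,.986])
for s in(-75,75): print(proj(w,[[*(o+s*n),12],[*(o+s*n+26*e),12]]).round(1))
E
```

```text
[189 215] [197 244]
[[529.0, -385.4, 12.0], [527.6, -377.0, 12.0], [562.5, -382.0, 12.0], [561.0, -373.3, 12.0]]
[326 215] [328 235]
[[505.1, -241.4, 12.0], [504.7, -239.2, 12.0], [527.5, -236.2, 12.0], [527.2, -234.1, 12.0]]
[[187.9 214.2]
 [189.5 236.8]]
[[328.7 214. ]
 [327.2 236.6]]
```

Emit:
carry_out:
  steps: [0,0,-0.03,0,0,0,0,0,-0.07,0,0,0,0,0,-0.11,0,0,0,0,0,-0.13,0,0,0,0,0,-0.142,0,0,0,0,0,-0.147,0,0,0,0,0,-0.149,0,0,0,0,0,-0.151,0,0,0,0,0,-0.151,0,0,0,0,0,-0.151,0,0,0]

```text
t: 6.25
tcp_pos: [485.0, -318.4, 70.9]
tcp_rot: [-0.083, 0.997, -0.0, 0.001]
ft_force: [-0.7, -0.2, -7.9]
opening: 57.9
grasp_force: 44.9
```

Emit:
carry_out:
  steps: [0,0,-0.002,0,0,0,0,0,-0.0035,0,0,0,0,0,-0.0045,0,0,0,0,0,-0.005,0,0,0,0,0,-0.005,0,0,0,0,0,-0.005,0,0,0]

```text
t: 6.75
tcp_pos: [484.9, -318.3, 68.5]
tcp_rot: [-0.083, 0.997, -0.0, 0.001]
ft_force: [-2.3, 1.3, 5.2]
opening: 57.9
grasp_force: 45.0
```

Emit:
carry_out:
  steps: [0,0,0,0,0,0,0,0,0,0,0,0,0,0,0,0,0,0,0,0,0,0,0,0,0,0,0,0,0,0,0,0,0,0,0,0]
  gripper: 91.9

```text
t: 7.25
tcp_pos: [484.5, -318.1, 67.0]
tcp_rot: [-0.083, 0.997, -0.0, 0.0]
ft_force: [-0.2, 0.1, -0.3]
opening: 91.7
grasp_force: 0.0
```

Emit:
carry_out:
  steps: [0,0,0.02,0,0,0,0,0,0.06,0,0,0,0,0,0.12,0,0,0,0,0,0.158,0,0,0,0,0,0.158,0,0,0,-0.05,-0.008,0.158,0,0,0,-0.0987,-0.0165,0.158,0,0,0,-0.0987,-0.0165,0.158,0,0,0]

```text
t: 7.92
tcp_pos: [419.4, -329.3, 161.8]
tcp_rot: [-0.081, 0.997, 0.0, -0.002]
ft_force: [-0.5, -1.0, -0.7]
opening: 91.8
grasp_force: 0.0
```

Emit:
carry_out:
  steps: [0,0,0,0,0,0,0,0,0,0,0,0,0,0,0,0,0,0,0,0,0,0,0,0,0,0,0,0,0,0,0,0,-0.05,0,0,0,0,0,-0.1,0,0,0,0,0,-0.12,0,0,0,0,0,-0.12,0,0,0]
  gripper: 0

```text
t: 8.67
tcp_pos: [423.6, -326.5, 87.0]
tcp_rot: [-0.084, 0.996, 0.002, -0.003]
ft_force: [-0.1, -0.2, -0.8]
opening: 34.1
grasp_force: 0.0
```

```bash
python3 st.py; python3 - <<'E'
from h import *
w=shot('wrist','w3.png'); t=shot('scene','s3.png')
b=cv2.resize(t['image'][130:230,180:280],(288,288))
b=np.pad(b,((0,96),(0,0),(0,0)))
cv2.imwrite('pics/z3.png',np.hstack([w['image'],b])[:,:,::-1])
E
```

```text
t 8.67 tcp [ 423.6 -326.5   87. ] yawY 99.59 z [-0.005  0.003 -1.   ] F [-0.1 -0.2 -0.8] open 34.1 grip 0.0 j [ 0.35  0.46  0.31  1.99 -0.2   0.72  2.52]
```

View pics/z3.png

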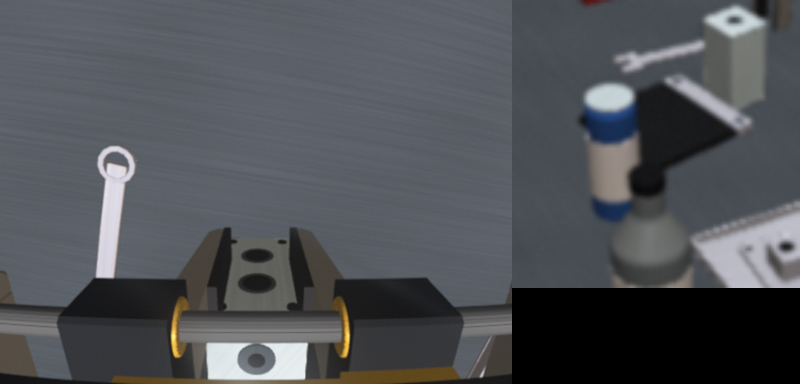

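The block stands on end in front of the bar with its back to it, and the fingers are on the ported side. I'll shut them and push.

Emit:
carry_out:
  steps: [0,0,0,0,0,0,0,0,0,0,0,0,0,0,0,0,0,0,0,0,0,0,0,0,0.0164,0.0027,0,0,0,0,0.033,0.0055,0,0,0,0,0.041,0.0069,0,0,0,0,0.049,0.0082,0,0,0,0,0.057,0.0096,0,0,0,0,0.066,0.011,0,0,0,0]

```text
t: 9.6
tcp_pos: [464.8, -321.5, 89.8]
tcp_rot: [-0.083, 0.997, 0.0, -0.0]
ft_force: [-3.4, -0.4, 3.3]
opening: 0.7
grasp_force: 1.8
```

Emit:
carry_out:
  steps: [0.008,0.0013,0,0,0,0,0.016,0.0027,0,0,0,0,0.024,0.004,0,0,0,0,0.032,0.0054,0,0,0,0,0.04,0.0067,0,0,0,0,0.048,0.008,0,0,0,0,0.056,0.0094,0,0,0,0,0.064,0.0107,0,0,0,0,0.072,0.012,0,0,0,0,0.072,0.012,0,0,0,0]

```text
t: 10.43
tcp_pos: [509.2, -313.5, 89.5]
tcp_rot: [-0.084, 0.996, 0.0, 0.0]
ft_force: [0.4, 1.3, 0.1]
opening: 0.5
grasp_force: 0.0
```

Emit:
carry_out:
  steps: [-0.03,-0.005,0,0,0,0,-0.08,-0.013,0.03,0,0,0,-0.08,-0.013,0.1,0,0,0,-0.08,-0.013,0.16,0,0,0,-0.08,-0.013,0.2,0,0,0,-0.08,-0.013,0.2,0,0,0]
  gripper: 91.9

```text
t: 10.93
tcp_pos: [462.4, -324.0, 215.4]
tcp_rot: [-0.083, 0.997, -0.003, 0.004]
ft_force: [0.5, -0.0, 0.4]
opening: 38.5
grasp_force: 0.0
```

```bash
python3 st.py; python3 - <<'E'
from h import *
w=shot('wrist','w4.png'); t=shot('scene','s4.png')
b=cv2.resize(t['image'][130:230,180:280],(288,288))
b=np.pad(b,((0,96),(0,0),(0,0)))
cv2.imwrite('pics/z4.png',np.hstack([w['image'],b])[:,:,::-1])
E
```

```text
t 10.93 tcp [ 462.4 -324.   215.4] yawY 99.52 z [ 0.009 -0.004 -1.   ] F [ 0.5 -0.   0.4] open 38.5 grip 0.0 j [ 0.26  0.32  0.35  1.84 -0.13  0.99  2.41]
```

View pics/z4.png

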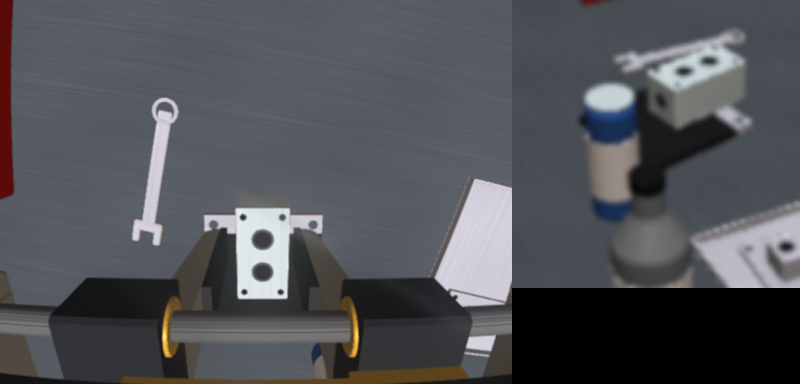

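The block now lies on the pad with its ported face up, at about (236–291, 208–298) in the wrist view. Next I'll measure it, and the cradle too.

```bash
cat > m4.py <<'E'
from h import *
def quad(d,m,z,s=4):
    c=max(cv2.findContours(m,cv2.RETR_EXTERNAL,cv2.CHAIN_APPROX_NONE)[0],key=cv2.contourArea).reshape(-1,2)
    P=onplane(d,(c+.5)/s-.5,z)[:,:2].astype(np.float32)
    (cx,cy),(w,h),a=cv2.minAreaRect(P); return [round(v,1) for v in(cx,cy,w,h,a)]
if __name__=='__main__':
    w=load('w4'); im=cv2.resize(w['image'],None,fx=4,fy=4,interpolation=cv2.INTER_CUBIC).astype(int);V=im.mean(2)
    m=((V>185)&(im[...,1]-im[...,0]>3)).astype(np.uint8); m[:,:4*225]=0;m[:,4*300:]=0;m[:4*195]=0;m[4*302:]=0
    m=cv2.morphologyEx(m,cv2.MORPH_CLOSE,np.ones((9,9),np.uint8))
    print('block',quad(w,m,68))
    x=load('w1');I=x['image']
    print(I[30,380],I[30,410],I[30,470],I[30,352],I[30,484])
    t=load('t0');I=t['image'].astype(int).mean(2)
    # profile along cradle axis in top view through centre
    c=np.array([584,288.]);u=np.array([np.cos(np.radians(20.5)),np.sin(np.radians(20.5))]);n=np.array([-u[1],u[0]])
    for off in(-30,0,30):
        s=np.arange(-100,101,4.);q=proj(t,[[*(c+a*u+off*n),10] for a in s]).astype(np.float32)
        print(cv2.remap(I.astype(np.float32),q[:,0],q[:,1],1).ravel().round().astype(int).tolist())
E
python3 m4.py
```

```text
block [543.9, -308.6, 110.4, 57.7, 9.6]
[100 112 119] [102 114 120] [41 42 43] [101 113 121] [101 112 120]
[102, 103, 104, 103, 103, 102, 94, 99, 133, 148, 147, 146, 148, 147, 148, 148, 148, 147, 146, 145, 145, 145, 145, 146, 146, 146, 146, 144, 144, 145, 145, 145, 144, 145, 144, 145, 145, 146, 145, 145, 143, 143, 137, 104, 108, 140, 145, 129, 103, 100, 99]
[101, 102, 102, 103, 103, 102, 95, 109, 146, 149, 147, 145, 146, 148, 149, 148, 148, 147, 148, 147, 146, 145, 145, 145, 145, 145, 145, 146, 146, 146, 146, 145, 144, 143, 143, 143, 144, 143, 143, 144, 145, 143, 129, 95, 109, 142, 145, 124, 104, 100, 101]
[101, 101, 99, 100, 102, 100, 92, 110, 143, 150, 148, 145, 146, 146, 145, 146, 145, 144, 145, 145, 146, 146, 146, 146, 144, 144, 144, 144, 144, 143, 144, 145, 144, 144, 144, 144, 144, 144, 143, 142, 142, 142, 126, 93, 119, 147, 146, 121, 101, 100, 101]
```

```bash
python3 - <<'E'
from h import *
t=load('t0');I=t['image'].astype(np.float32).mean(2)
cam=(-t['R'].T@t['t'])
th=np.radians(21.7);u=np.array([np.cos(th),np.sin(th)]);n=np.array([-u[1],u[0]]);c=np.array([587.9,289.5])
def edge(along,across,z,lo,hi,offs):
    r=[]
    for o in offs:
        s=np.arange(lo,hi,.5);q=proj(t,[[*(c+a*along+o*across),z] for a in s]).astype(np.float32)
        v=cv2.remap(I,q[:,0],q[:,1],1).ravel();g=np.gradient(cv2.GaussianBlur(v[:,None],(1,9),0).ravel());i=np.abs(g[4:-4]).argmax()+4
        r.append(s[i])
    return np.round(r,1),np.polyfit(offs,r,1).round(3)
o=np.arange(-40,41,10)
print('right side(-n) floor z10',edge(n,u,10,-65,-35,o)); print('left +n z10',edge(n,u,10,35,65,o))
print('far floor',edge(u,n,10,58,74,o)); print('far outer top z32',edge(u,n,32,72,86,o)); print('near outer top z32',edge(u,n,32,-86,-70,o))
E
```

```text
right side(-n) floor z10 (array([-52. , -51. , -51.5, -50.5, -51. , -51.5, -51.5, -51.5, -50.5]), array([ 6.0000e-03, -5.1222e+01]))
left +n z10 (array([47. , 48.5, 48.5, 48.5, 48.5, 48. , 48.5, 48. , 49.5]), array([1.3000e-02, 4.8333e+01]))
far floor (array([71.5, 71.5, 66. , 71.5, 71.5, 71.5, 65.5, 66. , 71. ]), array([-3.3000e-02,  6.9556e+01]))
far outer top z32 (array([77.5, 78.5, 78.5, 78. , 77.5, 78. , 78.5, 77.5, 77.5]), array([-5.0000e-03,  7.7944e+01]))
near outer top z32 (array([-77.5, -77. , -78.5, -78. , -77.5, -77. , -76.5, -78. , -77.5]), array([ 3.00e-03, -7.75e+01]))
```

Emit:
carry_out:
  steps: [0.06,0.01,0,0,0,0,0.12,0.019,0,0,0,0,0.1399,0.0222,0,0,0,0,0.1399,0.0222,-0.06,0,0,0,0.1399,0.0222,-0.12,0,0,0,0.1399,0.0222,-0.18,0,0,0,0.1399,0.0222,-0.24,0,0,0,0.1399,0.0222,-0.285,0,0,0,0.1399,0.0222,-0.306,0,0,0,0.1399,0.0222,-0.306,0,0,0]

```text
t: 11.87
tcp_pos: [540.7, -307.1, 21.7]
tcp_rot: [-0.083, 0.997, 0.002, -0.004]
ft_force: [-0.4, 0.2, 0.7]
opening: 91.9
grasp_force: 0.0
```

Emit:
carry_out:
  steps: [0,0,0,0,0,0,0,0,0,0,0,0,0,0,0,0,0,0,0,0,0,0,0,0,0,0,0,0,0,0,0,0,0,0,0,0,0,0,0,0,0,0,0,0,0,0,0,0]
  gripper: 50
  newtons: 45

```text
t: 12.53
tcp_pos: [544.6, -308.7, 27.4]
tcp_rot: [-0.083, 0.997, -0.0, 0.001]
ft_force: [-0.7, 2.4, 7.7]
opening: 57.8
grasp_force: 45.0
```

Emit:
carry_out:
  steps: [0,0,0.02,0,0,0,0,0,0.06,0,0,0,0,0,0.11,0,0,0,0,0,0.17,0,0,0,0,0,0.22,0,0,0,0,0,0.24,0,0,0,0,0,0.24,0,0,0]

```text
t: 13.12
tcp_pos: [545.1, -309.4, 173.0]
tcp_rot: [-0.083, 0.997, -0.001, 0.002]
ft_force: [0.8, -0.7, -7.1]
opening: 57.4
grasp_force: 45.0
```

Emit:
carry_out:
  steps: [0.002,0.02,0,0,0,0.01,0.004,0.05,0,0,0,0.02,0.007,0.09,0,0,0,0.04,0.01,0.13,0,0,0,0.055,0.013,0.17,0,0,0,0.07,0.016,0.21,0,0,0,0.09,0.019,0.25,0,0,0,0.105,0.0215,0.29,0,0,0,0.12,0.0247,0.3316,0,0,0,0.1389]

```text
t: 13.87
tcp_pos: [556.1, -107.2, 166.8]
tcp_rot: [-0.12, 0.993, 0.001, -0.003]
ft_force: [-0.2, -0.5, -7.6]
opening: 57.8
grasp_force: 45.0
```

Emit:
carry_out:
  steps: [0.003,0.04,0,0,0,0.015,0.006,0.08,0,0,0,0.03,0.009,0.12,0,0,0,0.05,0.012,0.16,0,0,0,0.067,0.015,0.2,0,0,0,0.083,0.018,0.24,0,0,0,0.1,0.021,0.28,0,0,0,0.117,0.0247,0.3316,0,0,0,0.1389]

```text
t: 14.53
tcp_pos: [570.8, 89.3, 166.8]
tcp_rot: [-0.155, 0.988, -0.001, -0.003]
ft_force: [0.6, -1.8, -7.0]
opening: 57.6
grasp_force: 45.0
```

Emit:
carry_out:
  steps: [0.003,0.04,0,0,0,0.015,0.006,0.08,0,0,0,0.03,0.009,0.12,0,0,0,0.05,0.012,0.16,0,0,0,0.067,0.015,0.2,0,0,0,0.083,0.018,0.24,0,0,0,0.1,0.021,0.28,0,0,0,0.117,0.0235,0.315,0,0,0,0.13,0.0248,0.3315,0,0,0,0.1389,0.0248,0.3315,0,0,0,0.1389]

```text
t: 15.37
tcp_pos: [585.4, 291.8, 166.9]
tcp_rot: [-0.194, 0.981, 0.0, -0.003]
ft_force: [0.7, 0.4, -8.3]
opening: 57.8
grasp_force: 45.0
```

Emit:
carry_out:
  steps: [0,0,0,0,0,0,0,0,0,0,0,0,0,0,-0.05,0,0,0,0,0,-0.1,0,0,0,0,0,-0.13,0,0,0,0,0,-0.14,0,0,0,0,0,-0.14,0,0,0]

```text
t: 15.95
tcp_pos: [587.5, 285.7, 84.2]
tcp_rot: [-0.19, 0.982, -0.001, -0.002]
ft_force: [0.1, -0.4, -7.6]
opening: 58.1
grasp_force: 45.0
```

```bash
python3 st.py; python3 - <<'E'
from h import *
w=shot('wrist','w5.png'); t=shot('scene','s5.png')
b=cv2.resize(t['image'][220:320,290:390],(288,288))
b=np.pad(b,((0,96),(0,0),(0,0)))
cv2.imwrite('pics/z5.png',np.hstack([w['image'],b])[:,:,::-1])
c=np.array([588.4,288.2]);th=np.radians(22);u=np.array([np.cos(th),np.sin(th)]);n=np.array([-u[1],u[0]])
for s in(-78,-66): print(s,proj(w,[[*(c+s*u+k*n),32] for k in(-50,50)]).round(1).tolist())
E
```

```text
t 15.95 tcp [587.5 285.7  84.2] yawY 111.94 z [-0.003 -0.003 -1.   ] F [ 0.1 -0.4 -7.6] open 58.1 grip 45.0 j [-0.59  0.62  0.12  1.69 -0.09  0.84  1.52]
-78 [[189.8, 108.6], [335.6, 108.5]]
-66 [[190.7, 126.3], [334.7, 126.2]]
```

View pics/z5.png

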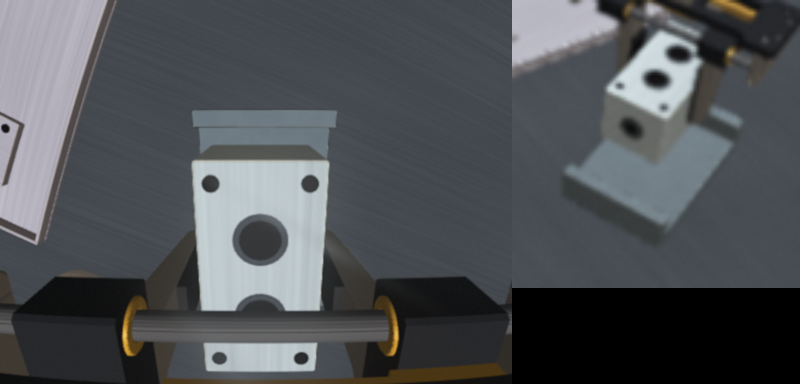

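The block is over the cradle, ported face up. The near cheek's edge at row 111 and columns 192–337 agrees with my prediction to about 1.5 mm. I'll lower it.

Emit:
carry_out:
  steps: [0,0,-0.03,0,0,0,0,0,-0.06,0,0,0,0,0,-0.08,0,0,0,0,0,-0.09,0,0,0,0,0,-0.095,0,0,0,0,0,-0.098,0,0,0,0,0,-0.1,0,0,0,0,0,-0.102,0,0,0,0,0,-0.102,0,0,0,0,0,-0.102,0,0,0]

```text
t: 16.88
tcp_pos: [588.8, 288.4, 25.5]
tcp_rot: [-0.191, 0.982, 0.0, 0.0]
ft_force: [0.0, 0.5, -7.1]
opening: 57.5
grasp_force: 45.0
```

Emit:
carry_out:
  steps: [0,0,-0.001,0,0,0,0,0,-0.002,0,0,0,0,0,-0.003,0,0,0,0,0,-0.003,0,0,0,0,0,-0.003,0,0,0]

```text
t: 17.3
tcp_pos: [588.8, 288.4, 25.5]
tcp_rot: [-0.191, 0.982, 0.0, 0.0]
ft_force: [-5.3, -2.1, 8.0]
opening: 58.0
grasp_force: 45.0
```

Emit:
carry_out:
  steps: [0,0,-0.001,0,0,0,0,0,-0.002,0,0,0,0,0,-0.003,0,0,0,0,0,-0.004,0,0,0,0,0,-0.004,0,0,0,0,0,-0.004,0,0,0]

```text
t: 17.8
tcp_pos: [588.8, 288.4, 25.4]
tcp_rot: [-0.191, 0.982, 0.0, 0.0]
ft_force: [-11.1, -5.0, 23.0]
opening: 57.9
grasp_force: 45.0
```

Emit:
carry_out:
  steps: [0,0,-0.001,0,0,0,0,0,-0.002,0,0,0,0,0,-0.003,0,0,0,0,0,-0.003,0,0,0,0,0,-0.003,0,0,0,0,0,-0.003,0,0,0,0,0,-0.003,0,0,0]

```text
t: 18.38
tcp_pos: [588.8, 288.4, 25.4]
tcp_rot: [-0.191, 0.982, 0.0, 0.0]
ft_force: [-15.2, -7.3, 34.3]
opening: 57.8
grasp_force: 45.0
```

Emit:
carry_out:
  steps: [0,0,0.004,0,0,0,0,0,0.008,0,0,0,0,0,0.009,0,0,0,0,0,0.009,0,0,0]

```text
t: 18.72
tcp_pos: [589.0, 288.5, 25.5]
tcp_rot: [-0.191, 0.982, 0.0, 0.001]
ft_force: [-3.7, -1.8, 5.6]
opening: 57.7
grasp_force: 45.0
```

Emit:
carry_out:
  steps: [0,0,0,0,0,0,0,0,0,0,0,0,0,0,0,0,0,0,0,0,0,0,0,0,0,0,0,0,0,0,0,0,0,0,0,0]
  gripper: 91.9

```text
t: 19.22
tcp_pos: [588.5, 288.2, 24.2]
tcp_rot: [-0.191, 0.982, 0.0, 0.0]
ft_force: [0.2, -0.3, -0.5]
opening: 91.5
grasp_force: 0.0
```

Emit:
carry_out:
  steps: [0,0,0.03,0,0,0,0,0,0.08,0,0,0,0,0,0.14,0,0,0,0,0,0.2,0,0,0,0,0,0.26,0,0,0,0,0,0.3,0,0,0,0,0,0.3,0,0,0,0,0,0.3,0,0,0]

```text
t: 19.88
tcp_pos: [589.2, 288.6, 206.2]
tcp_rot: [-0.191, 0.982, 0.001, 0.002]
ft_force: [0.2, -0.6, -0.6]
opening: 92.1
grasp_force: 0.0
```

```bash
python3 st.py; python3 - <<'E'
from h import *
w=shot('wrist','w6.png'); t=shot('top','t6.png')
b=cv2.resize(t['image'][150:260,100:210],(288,288))
b=np.pad(b,((0,96),(0,0),(0,0)))
cv2.imwrite('pics/z6.png',np.hstack([w['image'],b])[:,:,::-1])
E
```

```text
t 19.88 tcp [589.2 288.6 206.2] yawY 112.06 z [ 0.003  0.002 -1.   ] F [ 0.2 -0.6 -0.6] open 92.1 grip 0.0 j [-0.6   0.48  0.13  1.61 -0.07  1.06  1.51]
```

View pics/z6.png

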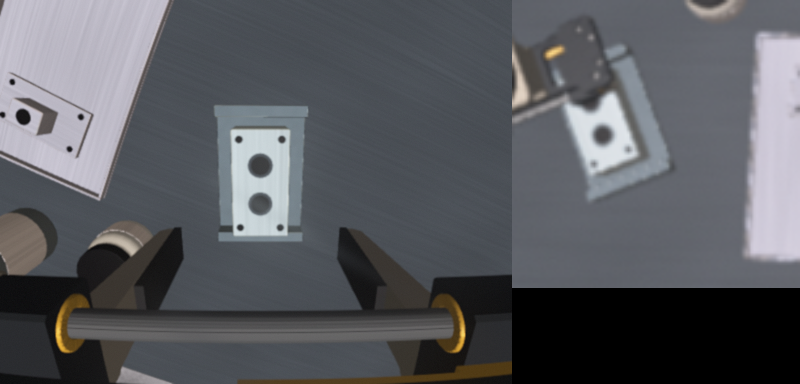

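The block sits in the cradle between the cheeks, ported face up, around (232–289, 128–236). I'll go over the cover and measure both.

Emit:
carry_out:
  steps: [0.0053,-0.04,0,0,0,-0.1,0.0107,-0.08,0,0,0,-0.2,0.016,-0.13,0,0,0,-0.35,0.0213,-0.19,0,0,0,-0.5,0.0267,-0.25,0,0,0,-0.65,0.032,-0.31,0,0,0,-0.8,0.0427,-0.37,0,0,0,-0.9,0.0533,-0.42,0,0,0,-0.923,0.0533,-0.4445,0,0,0,-0.923,0.0533,-0.4445,0,0,0,-0.923]

```text
t: 20.82
tcp_pos: [619.6, 13.2, 203.5]
tcp_rot: [0.055, 0.998, -0.002, -0.001]
ft_force: [0.1, -0.1, 0.0]
opening: 91.7
grasp_force: 0.0
```

Emit:
carry_out:
  steps: [0,0,0,0,0,0,0,0,0,0,0,0,0,0,0,0,0,0]

```text
t: 21.07
tcp_pos: [620.0, 23.1, 203.9]
tcp_rot: [0.048, 0.999, 0.0, -0.0]
ft_force: [-0.0, 0.7, 0.6]
opening: 92.1
grasp_force: 0.0
```

```bash
python3 st.py; cat > m7.py <<'E'
from h import *
from m4 import quad
def holes(d,box,z,thr):
    x0,y0,x1,y1=box;s=4
    V=cv2.resize(d['image'],None,fx=s,fy=s,interpolation=cv2.INTER_CUBIC).mean(2)
    m=np.zeros(V.shape,np.uint8);m[s*y0:s*y1,s*x0:s*x1]=V[s*y0:s*y1,s*x0:s*x1]<thr
    n,_,st,c=cv2.connectedComponentsWithStats(m)
    for i in range(1,n):
        if 60<st[i,4]<6000: print(((c[i]+.5)/s-.5).round(1),st[i,4],onplane(d,(c[i]+.5)/s-.5,z)[0,:2].round(1))
w=load('w6'); print('block holes'); holes(w,(233,130,287,234),66,110)
im=cv2.resize(w['image'],None,fx=4,fy=4,interpolation=cv2.INTER_CUBIC).astype(int);V=im.mean(2)
m=(V>175).astype(np.uint8);m[:,:4*222]=0;m[:,4*298:]=0;m[:4*118]=0;m[4*239:]=0
m=cv2.morphologyEx(m,cv2.MORPH_OPEN,np.ones((9,9),np.uint8)); print('block',quad(w,m,66))
E
python3 - <<'E'
from m7 import *
w=shot('wrist','w7.png')
print(proj(w,[[645.6,65.2,11],[636.7,-26.7,11],[604.3,69.5,11],[594.8,-22.1,11],[620.4,21.5,41]]).round(1).tolist())
print('cover');holes(w,(170,130,360,280),11,90)
E
```

```text
t 21.07 tcp [620.   23.1 203.9] yawY 84.47 z [-0.001  0.001 -1.   ] F [-0.   0.7  0.6] open 92.1 grip 0.0 j [-0.32  0.43  0.3   1.71 -0.15  1.03  1.51]
block holes
[238.3 139. ] 524 [554.4 251.9]
[281.4 139. ] 533 [538.6 290.8]
[259.8 203.5] 5717 [607.4 296. ]
[239.8 227.1] 434 [639.5 286.3]
[279.8 227.2] 430 [623.8 325.2]
block [589.0, 288.7, 110.7, 57.6, 22.0]
[[297.0, 192.4], [219.6, 192.5], [298.4, 157.8], [218.8, 157.3], [258.3, 181.0]]
cover
[181.5 144.6] 403 [575.9 -63.1]
[333.3 193.3] 2876 [650.9 108.5]
[219.5 156.9] 354 [594.4 -21.3]
[298.9 157.4] 321 [603.9  70.2]
[183.8 164.8] 63 [599.5 -64.2]
[258.9 165.7] 1322 [609.2  23.1]
[259.  180.6] 2872 [626.9  21.5]
[220.5 192.1] 309 [636.3 -25.6]
[297.6 192.4] 314 [645.6  65.8]
[236.5 227.6] 2215 [683.1 -11.8]
```

View pics/w7.png

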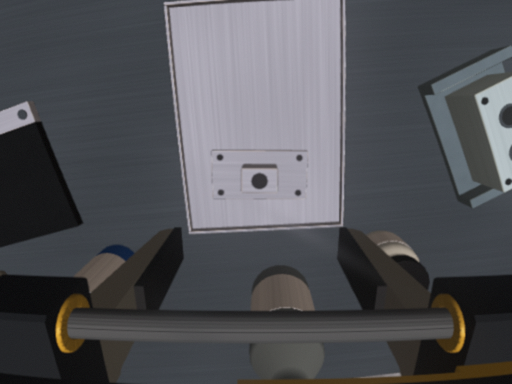

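Wrist view: the cover lies at (212–307, 150–199) with its boss centred between the fingers. Its holes give (620.0, 22.3) at 84.1°, which matches the top view, and the block is at (589.0, 288.6) at 22.0°. I'll grip the boss.

Emit:
carry_out:
  steps: [0,0.0013,-0.06,0,0,0,0,0.0013,-0.12,0,0,0,0,0.0013,-0.18,0,0,0,0,0.0013,-0.24,0,0,0,0,0.0013,-0.285,0,0,0,0,0.0013,-0.305,0,0,0,0,0.0013,-0.313,0,0,0,0,0.0013,-0.313,0,0,0]

```text
t: 21.78
tcp_pos: [620.3, 22.9, 16.2]
tcp_rot: [0.049, 0.999, -0.0, -0.0]
ft_force: [-0.5, -0.4, -0.1]
opening: 91.8
grasp_force: 0.0
```

Emit:
carry_out:
  steps: [0,0,0,0,0,0,0,0,0,0,0,0,0,0,0,0,0,0,0,0,0,0,0,0,0,0,0,0,0,0,0,0,0,0,0,0,0,0,0,0,0,0,0,0,0,0,0,0,0,0,0,0,0,0]
  gripper: 30
  newtons: 40

```text
t: 22.53
tcp_pos: [620.4, 22.3, 16.6]
tcp_rot: [0.049, 0.999, 0.0, -0.0]
ft_force: [-0.3, -0.3, 1.8]
opening: 39.8
grasp_force: 40.0
```

Emit:
carry_out:
  steps: [0,0,0.02,0,0,0,0,0,0.06,0,0,0,0,0,0.11,0,0,0,0,0,0.17,0,0,0,0,0,0.23,0,0,0,0,0,0.25,0,0,0,0,0,0.25,0,0,0]

```text
t: 23.12
tcp_pos: [622.6, 22.3, 170.7]
tcp_rot: [0.049, 0.999, 0.001, 0.004]
ft_force: [-0.0, -0.1, -3.2]
opening: 39.7
grasp_force: 40.0
```

Emit:
carry_out:
  steps: [-0.002,0.015,0,0,0,-0.08,-0.004,0.035,0,0,0,-0.18,-0.007,0.06,0,0,0,-0.3,-0.01,0.085,0,0,0,-0.42,-0.013,0.115,0,0,0,-0.55,-0.0174,0.148,0,0,0,-0.692]

```text
t: 23.62
tcp_pos: [608.3, 110.8, 163.9]
tcp_rot: [0.231, 0.973, -0.001, -0.002]
ft_force: [1.2, -0.3, -2.0]
opening: 39.6
grasp_force: 40.0
```

Emit:
carry_out:
  steps: [-0.003,0.025,0,0,0,-0.12,-0.006,0.05,0,0,0,-0.23,-0.009,0.075,0,0,0,-0.35,-0.012,0.1,0,0,0,-0.47,-0.015,0.125,0,0,0,-0.58,-0.0174,0.148,0,0,0,-0.692]

```text
t: 24.12
tcp_pos: [597.7, 200.4, 163.8]
tcp_rot: [0.401, 0.916, -0.002, -0.002]
ft_force: [0.2, -0.0, -2.3]
opening: 39.9
grasp_force: 40.0
```

Emit:
carry_out:
  steps: [-0.003,0.025,0,0,0,-0.12,-0.006,0.05,0,0,0,-0.23,-0.009,0.075,0,0,0,-0.35,-0.012,0.1,0,0,0,-0.47,-0.015,0.125,0,0,0,-0.58,-0.0175,0.1479,0,0,0,-0.693,-0.0175,0.1479,0,0,0,-0.693,-0.0175,0.1479,0,0,0,-0.693,-0.0175,0.1479,0,0,0,-0.693]

```text
t: 24.87
tcp_pos: [588.6, 287.0, 165.2]
tcp_rot: [0.559, 0.829, -0.001, -0.0]
ft_force: [-0.0, -0.2, -1.9]
opening: 39.7
grasp_force: 40.0
```

Emit:
carry_out:
  steps: [0,0,-0.02,0,0,0,0,0,-0.05,0,0,0,0,0,-0.08,0,0,0,0,0,-0.1,0,0,0,0,0,-0.11,0,0,0,0,0,-0.11,0,0,0,0,0,-0.11,0,0,0,0,0,-0.11,0,0,0]

```text
t: 25.53
tcp_pos: [589.8, 288.7, 101.5]
tcp_rot: [0.559, 0.829, 0.001, 0.0]
ft_force: [-0.0, -0.0, -1.6]
opening: 39.2
grasp_force: 40.0
```

```bash
python3 st.py; python3 - <<'E'
from m7 import *
w=shot('wrist','w8.png'); s=state(); zp=s['tcp_pos'][2]-16.6+11
V=w['image'].mean(2)
th=np.radians(22);u=np.array([np.cos(th),np.sin(th)]);n=np.array([-u[1],u[0]]);c=np.array([589,288.6])
print(zp,'pred cover holes',proj(w,[[*(c+a*u+b*n),zp] for a in(-46,46) for b in(-21,21)]).round(1).tolist())
print('pred cover corners',proj(w,[[*(c+a*u+b*n),zp] for a in(-56,56) for b in(-29,29)]).round(1).tolist())
holes(w,(130,100,400,300),zp,90)
E
```

```text
t 25.53 tcp [589.8 288.7 101.5] yawY 22.05 z [ 0.002  0.001 -1.   ] F [-0.  -0.  -1.6] open 39.2 grip 40.0 j [-0.83  0.63  0.46  1.7  -0.35  0.89  0.16]
block holes
[238.3 139. ] 524 [554.4 251.9]
[281.4 139. ] 533 [538.6 290.8]
[259.8 203.5] 5717 [607.4 296. ]
[239.8 227.1] 434 [639.5 286.3]
[279.8 227.2] 430 [623.8 325.2]
block [589.0, 288.7, 110.7, 57.6, 22.0]
96.07096415098835 pred cover holes [[184.5, 270.1], [179.5, 206.1], [331.8, 270.2], [336.7, 206.1]]
pred cover corners [[169.9, 281.2], [161.5, 192.9], [346.5, 281.2], [354.6, 193.0]]
[190.5 189.2] 208 [541.3 303. ]
[326.9 189.4] 256 [614.1 332.3]
[181.4 205.5] 1682 [539.4 291.6]
[338.2 205.9] 1663 [624.6 325.8]
```

```bash
python3 - <<'E' | tail -3
from m7 import *
w=load('w8');A=onplane(w,[[190.5,189.2],[326.9,189.4]],66)[:,:2];B=onplane(w,[[181.4,205.5],[338.2,205.9]],96)[:,:2]
print('',A.round(1).tolist(),B.round(1).tolist(),(A.mean(0)-B.mean(0)).round(1),[np.degrees(np.arctan2(*(x[1]-x[0])[::-1])).round(2) for x in(A,B)]);print(state()['tcp_pos'])
E
```

```text
block [589.0, 288.7, 110.7, 57.6, 22.0]
 [[537.8, 293.1], [623.2, 327.5]] [[539.4, 291.6], [624.6, 325.8]] [-1.5  1.6] [np.float64(21.93), np.float64(21.86)]
[589.84057458 288.76628949 101.67096415]
```

The visible block holes are half hidden by the plate edge, and the remaining offset is about 1 mm, so it's aligned. I'll lower and press.

Emit:
carry_out:
  steps: [0,0,-0.01,0,0,0,0,0,-0.02,0,0,0,0,0,-0.026,0,0,0,0,0,-0.03,0,0,0,0,0,-0.032,0,0,0,0,0,-0.034,0,0,0,0,0,-0.036,0,0,0,0,0,-0.038,0,0,0,0,0,-0.038,0,0,0,0,0,-0.038,0,0,0]

```text
t: 26.42
tcp_pos: [589.0, 288.6, 79.7]
tcp_rot: [0.559, 0.829, 0.0, -0.0]
ft_force: [-5.1, -1.3, 8.4]
opening: 39.8
grasp_force: 40.0
```

Emit:
carry_out:
  steps: [0,0,-0.001,0,0,0,0,0,-0.002,0,0,0,0,0,-0.003,0,0,0,0,0,-0.004,0,0,0,0,0,-0.005,0,0,0,0,0,-0.005,0,0,0,0,0,-0.005,0,0,0]

```text
t: 27.0
tcp_pos: [589.1, 288.6, 79.6]
tcp_rot: [0.559, 0.829, 0.001, -0.001]
ft_force: [-12.4, -4.3, 27.7]
opening: 39.7
grasp_force: 40.0
```

Emit:
carry_out:
  steps: [0,0,-0.001,0,0,0,0,0,-0.002,0,0,0,0,0,-0.002,0,0,0,0,0,-0.002,0,0,0,0,0,-0.002,0,0,0,0,0,-0.002,0,0,0]

```text
t: 27.5
tcp_pos: [589.0, 288.6, 79.6]
tcp_rot: [0.559, 0.829, 0.001, -0.001]
ft_force: [-14.4, -5.6, 34.7]
opening: 39.5
grasp_force: 40.0
```

Emit:
carry_out:
  steps: [0,0,0.003,0,0,0,0,0,0.006,0,0,0,0,0,0.008,0,0,0,0,0,0.008,0,0,0,0,0,0.008,0,0,0]

```text
t: 27.92
tcp_pos: [589.2, 288.7, 79.6]
tcp_rot: [0.559, 0.829, 0.0, -0.0]
ft_force: [-4.3, -1.3, 9.1]
opening: 39.6
grasp_force: 40.0
```

Emit:
carry_out:
  steps: [0,0,0,0,0,0,0,0,0,0,0,0,0,0,0,0,0,0,0,0,0,0,0,0,0,0,0,0,0,0,0,0,0,0,0,0]
  gripper: 80

```text
t: 28.42
tcp_pos: [589.0, 288.6, 78.2]
tcp_rot: [0.559, 0.829, -0.0, 0.0]
ft_force: [-0.3, 0.0, -0.1]
opening: 77.5
grasp_force: 0.0
```

Emit:
carry_out:
  steps: [0,0,0.02,0,0,0,0,0,0.06,0,0,0,0,0,0.12,0,0,0,0,0,0.18,0,0,0,0,0,0.22,0,0,0,0,0,0.22,0,0,0,0,0,0.22,0,0,0,0,0,0.22,0,0,0]

```text
t: 29.08
tcp_pos: [588.5, 288.5, 210.2]
tcp_rot: [0.559, 0.829, -0.0, -0.0]
ft_force: [-0.4, -0.5, -1.1]
opening: 79.7
grasp_force: 0.0
```

```bash
python3 st.py; python3 - <<'E' | tail -12
from m7 import *
w=shot('wrist','w9.png')
th=np.radians(22);u=np.array([np.cos(th),np.sin(th)]);n=np.array([-u[1],u[0]]);c=np.array([589,288.6])
print('pred holes',proj(w,[[*(c+a*u+b*n),74] for a in(-46,46) for b in(-21,21)]).round(1).tolist())
holes(w,(150,90,370,270),74,100)
E
```

```text
t 29.08 tcp [588.5 288.5 210.2] yawY 22.07 z [-0.001 -0.    -1.   ] F [-0.4 -0.5 -1.1] open 79.7 grip 0.0 j [-0.87  0.51  0.52  1.62 -0.28  1.08  0.1 ]
[259.8 203.5] 5717 [607.4 296. ]
[239.8 227.1] 434 [639.5 286.3]
[279.8 227.2] 430 [623.8 325.2]
block [589.0, 288.7, 110.7, 57.6, 22.0]
pred holes [[215.3, 206.7], [213.7, 166.0], [305.5, 206.8], [307.1, 166.1]]
[213.9 165.6] 525 [538.6 291.4]
[307.4 165.9] 546 [623.9 325.6]
[247.1 175.3] 204 [572.4 294.5]
[261.4 175.2] 144 [585.5 299.9]
[260.7 194.4] 4137 [592.3 281.4]
[215.5 206.2] 480 [554.3 252.4]
[305.6 206.5] 476 [639.5 286.7]
```

The cover's holes are within 0.5 mm of the block's hole positions, and the cover is square at 74 mm. The gripper is clear, so I'm handing in.

```bash
python3 -c "
from bench import workorder
print(workorder.hand_in())"
```

```text
the job is handed in; nothing more can be done
None
```

I handed the job in at about 29 s: the block was tipped onto the pad, laid in the cradle ported face up and pressed at about 34 N, then the cover was laid on it (within 0.5 mm) and pressed at about 35 N; no verdict came back, and I kept clear of the bystanders but did not re-measure them.

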